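# Start the resin curing box with its two-button pair

### The job

The curing box on the bench has been left with its drawer partly out: push the drawer fully shut with the fingers, and only then press the two small round start buttons on its control pod all the way down together, one fingertip on each, never one without the other. Keep both fully down for at least three seconds, let both come up again and move clear. This is touch work only: pinch and lift nothing, leave the stop mushroom behind the pair unpressed, and leave the glue bottle, ring and finial beside the box where they stand.

Things in the scene. Friction and masses are not known exactly. Their poses are not given: they have to be found in the camera images.
- curing_box: Low white box fixed to the bench, 200 (x) x 240 (y) x 78 mm high. Origin: centre of its underside, on the bench. Its -x axis points out of the drawer side, roughly towards the robot (the box is turned up to 0.3 rad either way); z up.
- drawer (a joint): How far the drawer is out, m: 0 fully shut (hard stop), at most 0.07; starts 0.035 to 0.06. It slides out along the box's -x axis and in along +x, with about 1.5 N of friction, and stays where it is left.
- drawer_front (a point): Centre of the outer face of the drawer's flat aluminium front, which is 204 mm wide, 58 mm high (from 10 to 68 mm above the bench) and 12 mm thick, with no handle. Moves with the drawer; axes as the box's (+x pushes it in). When shut, this face stands 12 mm in front of the box's front face. Three small white castings lie in the tray.
- pod: Grey control pod fixed on the box's top, a plate 110 (x) x 120 (y) x 16 mm; its own place and yaw on the box vary (up to 0.35 rad from the box). Origin: on the box's top (78 mm above the bench), midway between the axes of the two start buttons; the plate reaches from x = -35 to +75 mm. Start buttons at y = +30 and -30 mm, x = 0; stop mushroom at x = +50 mm, y = 0.
- start_left_top (a point): Centre of the flat top of the start button on the pod's +y side: an aluminium cap 24 mm in diameter in a black collar of 40 mm, the top standing 118 mm above the bench and 12 mm above its collar when up. Moves with the button. The two caps are 60 mm apart, centre to centre, the same height.
- start_right_top (a point): The same for the start button on the pod's -y side.
- start_left (a joint): How far the left start button is pressed, m: 0 up, 0.008 fully down (hard stop). Moves straight down; sprung: begins to move at about 1.5 N, fully down at 5 N, comes up by itself.
- start_right (a joint): The same for the right start button.
- stop_top (a point): Top centre of the stop mushroom, an aluminium head 38 mm in diameter, 121 mm above the bench, behind the pair (pod's +x side). Not to be pressed.
- stop (a joint): How far the stop mushroom is pressed, m: 0 up, 0.004 down (sprung). To be left alone.
- glue_bottle: Bystander: loose white bottle, 56 mm in diameter, 135 mm high, beside or before the box. Origin: centre of its underside; z up.
- cast_ring: Bystander: loose brass ring lying flat, 72 mm outside, 48 mm inside, 28 mm high. Origin: centre of its underside; z up.
- finial: Bystander: loose terracotta-coloured turned finial standing upright, 60 mm across the foot, 78 mm high. Origin: centre of its underside; z up.

How it is judged:
By the outcome, as a careful person would: the job done as asked, in the order asked, and still so for the second after the job is handed in, with the robot touching nothing.
It also fails if it takes over 51 s, if anything falls off the work surface, if the arm or the gripper's body presses on something with over 40 N, if the wrist force passes 120 N, or if a joint passes its speed limit or range.

### The arm

A 7-joint arm with a two-finger parallel gripper is mounted at the origin on the work surface. World frame = base frame: x ahead of the robot, y to its left, z up, the work surface at z = 0. Lengths are in m, angles in rad, forces in N, time in s.
With the tool pointing down it reaches from about 0.425 to 0.925 m from the base axis. Payload 6.8 kg.
Tool frame: the origin (TCP) lies midway between the tips of the shut fingers; the grasp point (between the pads) lies r.grip_point_offset behind it (r.grip_point_offset is the distance from the TCP to the grasp point, in m); z points along the fingers, y is the direction in which the jaws open and shut (so a half turn about z gives the same grasp; the last joint's range is limited). The gripper opens to 85 mm and grips with 20 to 120 N. Pads are 22 mm wide; open, the fingers measure 114 mm over their backs; the gripper's body (76 mm by 85 mm) begins 54 mm behind the grasp point. The pads swing forward as they close: fully open they stand 13 mm farther back than shut.
Start: joints at [1.007, 0.477, 0.022, 1.555, -0.011, 1.109, -0.083], TCP at [0.297, -0.606, 0.231] pointing down, gripper open.
Joint ranges: [-2.96, 2.96], [-0.34, 2.1], [-1.41, 1.46], [0.24, 2.44], [-1.37, 4.51], [0.17, 1.92], [-2.96, 2.96]. Speed limits (rad/s): [2.39, 2.39, 3.14, 3.14, 3.14, 3.14, 3.14].

### API

Orientations are given as a rotation vector (axis times angle).
In Python, from bench import r gives the robot as it stands. The module is installed in compiled form; this text tells all that it offers.
- The arm moves only by the tool play_rows, never from a script. Its argument "deltas" is a list of rows, each a list of 3 entries, a list of its own where there are three numbers: the finger opening in mm, from 0 to 85.4, then the shift along the tool's x, y, z in mm, then the turn, a rotation vector about the tool's x, y, z in rad. A call has 1 to 8 rows; each row is the pose to reach, as a shift and turn from the pose measured when the call began, along the tool's axes at that moment; what a row does not reach only later rows make up. A row lasts 1/8 s, in which the tool goes at most 62.5 mm and 10.7 degrees, less where a joint would pass 70% of its speed; a pose out of reach is approached as far as the arm can. A call with a gripper value outside its range is refused whole. The fingers move at their own pace and stop on an object; "squeeze" is the grip in N (left out, the last holds). Time passes only in rows, so rows that repeat a pose let the fingers close. It gives the time, the measured TCP pose, the force and the opening at its end, in the units of the state.
- r.get_obs(): the state, without advancing time (a new reading comes with each control period).
- r.grab_frame(name): name is "scene" or "top" or "wrist"; returns (picture, depth): 400x640x3 uint8, red, green, blue; 400x640 float32, m along the optical axis (not along the pixel's ray), 0 where there is no reading.
- r.camera_model(name): a dict with "mtx" (3x3 intrinsics, pixels), "D" ([k1, k2, p1, p2, k3] as OpenCV has them; the pictures are not rectified), "rvec" (rotation vector, rad) and "tvec" (3), from world to camera coordinates, as OpenCV has them; the wrist camera has in their place "T_tool_cam" (4x4, takes a point from camera to tool coordinates, whose origin is the TCP and whose axes are the flange's). Camera axes: x right, y down, z forward; pixel columns grow to the right and rows downward; lengths in m; the calibration is good to about 2 mm. A picture is of the moment at which its call begins: read the wrist's pose just before it. camera_model takes no time and is no camera call.
- r.hand_in(): hands the job in, once; it reports no verdict.
The state is a dict: "clock": time; "joints": joint angles; "qvel": joint speeds; "tau": joint torques, N m; "tcp_pos": TCP position; "orientation": TCP orientation; "contact_force": force on the tool from outside, world axes, zero at the start; "moment": the same for the moment, N m; "grip_width": finger opening in m.
Only numpy, scipy, OpenCV 4.12 (cv2) and the standard library are available. Lean on these libraries where they do the work, as an engineer would, in place of code of your own. Each camera call takes 0.05 s, during which the arm holds its last target. There are 200 camera calls.

## Working session

There is one attempt and no reset: what is moved stays moved. The work goes in short steps, Python scripts to look and compute and a tool call to move; the robot and the scene stay as the last step left them, time stands still between calls to the robot, and variables do not carry over. Pictures are saved under pics/ and viewed, about 8 in all and at most 12, crops included, and the job is handed in when it is done.

Besides the shell and the picture viewer there is one more tool, called after "Call:" in YAML: its name, and indented under it one key for each argument. play_rows: Moves the arm, as the interface text tells. Its arguments: {"type":"object","properties":{"deltas":{"type":"array"},"squeeze":{"type":"number"}},"required":["deltas"]}

```bash
mkdir -p pics; cat > h.py <<'E'
import numpy as np, cv2
from bench import r
from scipy.spatial.transform import Rotation as R
def cam(n,o=None):
    m=r.camera_model(n); K=np.array(m["mtx"],float);D=np.array(m["D"],float)
    if n=="wrist":
        T=np.eye(4);T[:3,:3]=R.from_rotvec(o["orientation"]).as_matrix();T[:3,3]=o["tcp_pos"]
        T=T@np.array(m["T_tool_cam"])
    else:
        W=np.eye(4);W[:3,:3]=cv2.Rodrigues(np.array(m["rvec"],float))[0];W[:3,3]=np.ravel(m["tvec"]);T=np.linalg.inv(W)
    return K,D,T
def onplane(c,px,z):
    K,D,T=c; p=cv2.undistortPoints(np.array(px,float).reshape(-1,1,2),K,D).reshape(-1,2)
    d=np.c_[p,np.ones(len(p))]@T[:3,:3].T; o=T[:3,3]
    return o+d*((z-o[2])/d[:,2])[:,None]
def cloud(c,dep):
    K,D,T=c; v,u=np.mgrid[:400,:640]
    p=cv2.undistortPoints(np.stack([u.ravel(),v.ravel()],1).astype(float).reshape(-1,1,2),K,D).reshape(-1,2)
    P=np.c_[p,np.ones(len(p))]*dep.reshape(-1,1)
    return (P@T[:3,:3].T+T[:3,3]).reshape(400,640,3)
E
python3 - <<'E'
from h import *
print(r.get_obs(), r.grip_point_offset)
for n in("top","scene"):
    im,d=r.grab_frame(n); cv2.imwrite(f"pics/{n}.png",im[...,::-1]); np.savez(f"{n}.npz",im=im,d=d)
    print(cam(n)[2])
E
```

```text
{'clock': 0.0, 'joints': array([ 1.00685291,  0.47782935,  0.02231645,  1.55644877, -0.01153725,
        1.10929897, -0.08316074]), 'qvel': array([ 0.00116424, -0.00033114,  0.00046214,  0.00131552,  0.00053376,
       -0.00028968, -0.00119542]), 'tau': array([ 2.92944310e-05, -5.96446466e+01,  1.60801046e+00, -2.81198323e+01,
        1.24340269e-02,  9.18953097e-03,  8.47467419e-06]), 'tcp_pos': array([ 0.29689593, -0.60553752,  0.23030677]), 'orientation': array([-3.05861815e+00, -7.09396714e-01,  8.03718855e-04]), 'contact_force': array([ 0.38570697, -0.23991501, -0.17877131]), 'moment': array([-0.05431526, -0.03091096,  0.01960505]), 'grip_width': 0.08563879983292444} 0.0187
[[-0.01038065 -0.98298261  0.18340508  0.42182984]
 [-0.99977856  0.01356041  0.01609168  0.03553813]
 [-0.01830489 -0.18319743 -0.98290571  1.08220819]
 [ 0.          0.          0.          1.        ]]
[[-0.8190582   0.30378387 -0.48668165  1.09555938]
 [ 0.57361501  0.44909708 -0.68503842  0.76308356]
 [ 0.01046369 -0.84025423 -0.54209163  0.68284313]
 [ 0.          0.          0.          1.        ]]
```

View pics/top.png

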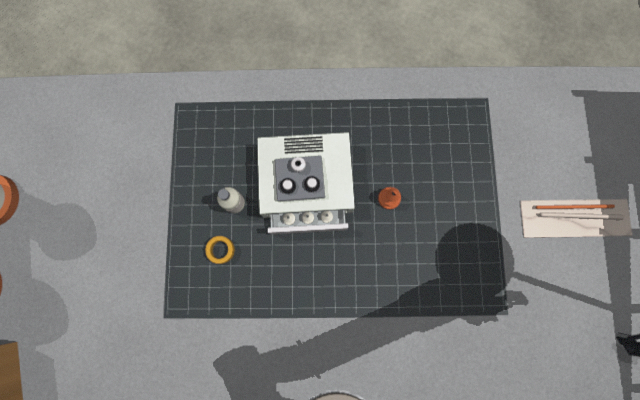

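View pics/scene.png

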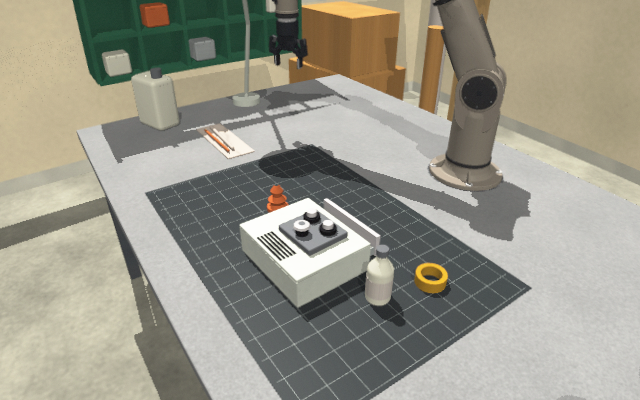

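The top view shows the box at about (305,172), the start caps near (288,185) and (312,183), and the stop at (298,163). The drawer front is near (308,229), the bottle at (231,199), the ring at (220,250) and the finial at (390,198). The scene view agrees.

```bash
python3 - <<'E'
from h import *
f=np.load("top.npz");im,d=f["im"],f["d"];c=cam("top");P=cloud(c,d)
print("buttons",onplane(c,[(288,185),(312,183)],.118),"stop",onplane(c,[(298,163)],.121))
z=P[...,2]
m=((z>.068)&(z<.09)).astype(np.uint8);m[:, :250]=0;m[:,360:]=0;m[:120]=0;m[:212]*=1
def rect(sel):
    q=P[sel][:,:2].astype(np.float32);return len(q),cv2.minAreaRect(q)
mm=m.astype(bool);mm[210:]=False;print("boxtop",rect(mm))
g=(z>.05)&(z<.08);g[:222]=False;g[240:]=False;g[:,:262]=False;g[:,355:]=False
n,b=rect(g);print("front",n,b,cv2.boxPoints(b))
cv2.imwrite("pics/crop.png",cv2.resize(im[120:250,200:410,::-1],None,fx=3.8,fy=3.8,interpolation=cv2.INTER_CUBIC))
E
```

```text
buttons [[0.62769057 0.11330646 0.118     ]
 [0.63184897 0.05450635 0.118     ]] stop [[0.68211656 0.08846408 0.121     ]]
boxtop (4912, ((0.6689533591270447, 0.0741485208272934), (0.20028305053710938, 0.24129125475883484), 2.3097798824310303))
front 429 ((0.5269473195075989, 0.06707213819026947), (0.012612484395503998, 0.2024814784526825), 2.630490779876709) [[ 0.5160013   0.16791677]
 [ 0.5252941  -0.03435135]
 [ 0.53789335 -0.0337725 ]
 [ 0.5286005   0.16849563]]
```

View pics/crop.png

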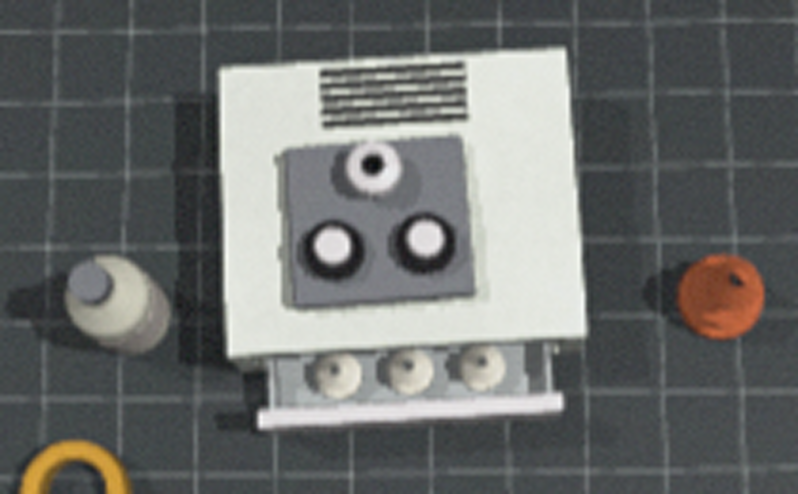

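```bash
cat >> h.py <<'E'
def go(pos,yaw):
    o=r.get_obs();A=R.from_rotvec(o["orientation"])
    B=R.from_matrix(np.array([[np.cos(yaw),np.sin(yaw),0],[np.sin(yaw),-np.cos(yaw),0],[0,0,-1]]))
    print("now",o["clock"],o["tcp_pos"].round(4),"shift mm",(A.inv().apply(np.array(pos)-o["tcp_pos"])*1000).round(1),"turn",(A.inv()*B).as_rotvec().round(4),"F",o["contact_force"].round(2),"M",o["moment"].round(3),"w",round(o["grip_width"],4))
E
python3 -c "
from h import *
go([.47,.067,.23],.043)"
```

```text
now 0.1 [ 0.2969 -0.6056  0.2304] shift mm [ 451.5 -527.8    1.2] turn [-0.0016  0.0005  0.4128] F [ 0.05 -0.82  0.25] M [-0.025  0.009  0.017] w 0.0852
```

Call:
play_rows:
  deltas:
    - [46, [41, -48, 0], [0, 0, 0.1]]
    - [46, [82, -96, 0], [0, 0, 0.2]]
    - [46, [123, -144, 0], [0, 0, 0.3]]
    - [46, [164, -192, 0], [0, 0, 0.413]]
    - [46, [205, -240, 0], [0, 0, 0.413]]
    - [46, [246, -288, 0], [0, 0, 0.413]]
    - [46, [287, -336, 0], [0, 0, 0.413]]
    - [46, [328, -384, 0], [0, 0, 0.413]]

```text
clock: 1.1
tcp_pos: [0.421, -0.1197, 0.231]
orientation: [-3.14, -0.067, 0.001]
contact_force: [1.5, 0.0, 0.3]
grip_width: 0.0458
```

```bash
python3 -c "
from h import *
go([.47,.067,.23],.043)"
```

```text
now 1.1 [ 0.421  -0.1197  0.231 ] shift mm [  56.9 -184.5    1.2] turn [-0.0012  0.0005 -0.0003] F [1.47 0.01 0.31] M [ 0.036 -0.05  -0.037] w 0.0458
```

Call:
play_rows:
  deltas:
    - [46, [20, -45, 0], [0, 0, 0]]
    - [46, [40, -90, 0], [0, 0, 0]]
    - [46, [57, -140, 0], [0, 0, 0]]
    - [46, [57, -184, 0], [0, 0, 0]]
    - [46, [57, -184, 0], [0, 0, 0]]
    - [46, [57, -184, 0], [0, 0, 0]]

```text
clock: 1.85
tcp_pos: [0.4698, 0.0657, 0.2309]
orientation: [-3.14, -0.066, 0.002]
contact_force: [-0.0, -0.6, 0.8]
grip_width: 0.046
```

```bash
python3 - <<'E'
from h import *
go([.47,.067,.23],.043)
o=r.get_obs();im,d=r.grab_frame("wrist");cv2.imwrite("pics/w1.png",im[...,::-1]);np.savez("w1.npz",im=im,d=d,p=o["tcp_pos"],q=o["orientation"])
print(cam("wrist",o)[2])
E
```

```text
now 1.85 [0.4698 0.0657 0.2309] shift mm [ 0.2 -1.3  0.9] turn [-0.0005  0.0013 -0.0007] F [-0.04 -0.65  0.76] M [-0.037 -0.011 -0.037] w 0.046
[[ 4.22884653e-02 -9.52337270e-01 -3.02101655e-01  5.46654876e-01]
 [-9.99105093e-01 -4.05620586e-02 -1.19888812e-02  6.96632925e-02]
 [-8.36406644e-04  3.02338293e-01 -9.53200324e-01  3.72707702e-01]
 [ 0.00000000e+00  0.00000000e+00  0.00000000e+00  1.00000000e+00]]
```

View pics/w1.png

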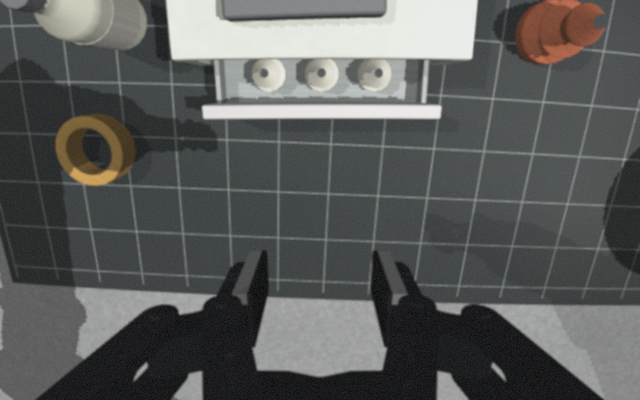

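The wrist view shows the drawer front from (203,111) to (440,111), with the fingertips near (265,260) and (375,260). The ring and finial are well off the path.

```bash
python3 - <<'E'
from h import *
f=np.load("w1.npz");o=dict(tcp_pos=f["p"],orientation=f["q"]);c=cam("wrist",o)
P=cloud(c,f["d"]);z=P[...,2]
g=(z>.055)&(z<.08);g[:98]=False;g[125:]=False;g[:,:195]=False;g[:,450:]=False
q=P[g];b=cv2.minAreaRect(q[:,:2].astype(np.float32));print(len(q),b,np.median(q[:,2]),cv2.boxPoints(b))
g=(z>.07)&(z<.085);g[60:]=False;g[:,:160]=False;g[:,490:]=False
q=P[g];b=cv2.minAreaRect(q[:,:2].astype(np.float32));print(b,np.median(q[:,2]),cv2.boxPoints(b))
# finger tips
g=(z>.18);g[:230]=False
for s in (slice(200,320),slice(320,440)):
  k=np.zeros_like(g);k[:,s]=g[:,s];q=P[k];t=R.from_rotvec(o["orientation"]).inv().apply(q-o["tcp_pos"])
  k=t[:,2]>-.03;print(t[:,2].max(),t[k].min(0),t[k].max(0))
go([.49,.069,.040],.043)
E
```

```text
3571 ((0.5273523926734924, 0.06802919507026672), (0.012572736479341984, 0.20387457311153412), 2.6983184814453125) 0.06703907762928385 [[ 0.5162741   0.16955751]
 [ 0.5258719  -0.03409101]
 [ 0.5384307  -0.03349912]
 [ 0.5288329   0.1701494 ]]
((0.5903506875038147, 0.07063330709934235), (0.044167157262563705, 0.24012397229671478), 2.429819107055664) 0.07729243945780351 [[ 0.56319684  0.1896511 ]
 [ 0.5733771  -0.05025698]
 [ 0.61750454 -0.04838449]
 [ 0.6073243   0.1915236 ]]
-0.0011097348555086548 [-0.01151304 -0.03765881 -0.02999896] [ 0.01144532 -0.02356052 -0.00110973]
-0.0009593761097717113 [-0.01140426  0.02170068 -0.02995675] [ 0.01140803  0.03609702 -0.00095938]
now 1.9 [0.4699 0.0651 0.231 ] shift mm [ 20.4  -2.9 190.9] turn [-0.0005  0.0012 -0.002 ] F [-0.77 -0.32 -0.01] M [-0.044 -0.044 -0.003] w 0.046
```

Call:
play_rows:
  deltas:
    - [46, [5, -1, 50], [0, 0, 0]]
    - [46, [10, -3, 100], [0, 0, 0]]
    - [46, [15, -3, 150], [0, 0, 0]]
    - [46, [15, -3, 191], [0, 0, 0]]
    - [46, [15, -3, 191], [0, 0, 0]]
    - [46, [20, -3, 191], [0, 0, 0]]
    - [46, [28, -3, 191], [0, 0, 0]]
    - [46, [36, -3, 191], [0, 0, 0]]

```text
clock: 2.9
tcp_pos: [0.5074, 0.0697, 0.0414]
orientation: [-3.14, -0.064, -0.003]
contact_force: [0.1, 0.0, -0.4]
grip_width: 0.046
```

```bash
python3 -c "
from h import *
go([.545,.069,.040],.043)"
```

```text
now 2.9 [0.5074 0.0697 0.0414] shift mm [37.5  2.3  1.5] turn [-0.0008 -0.0019 -0.0025] F [ 0.11  0.04 -0.37] M [-0.006  0.001  0.017] w 0.046
```

Call:
play_rows:
  deltas:
    - [46, [5, 0, 0], [0, 0, 0]]
    - [46, [10, 0, 0], [0, 0, 0]]
    - [46, [15, 0, 0], [0, 0, 0]]
    - [46, [20, 0, 0], [0, 0, 0]]
    - [46, [25, 0, 0], [0, 0, 0]]
    - [46, [29, 0, 0], [0, 0, 0]]
    - [46, [32, 0, 0], [0, 0, 0]]
    - [46, [34, 0, 0], [0, 0, 0]]

```text
clock: 3.9
tcp_pos: [0.5415, 0.0712, 0.0414]
orientation: [-3.14, -0.064, -0.003]
contact_force: [-2.1, 0.7, 1.1]
grip_width: 0.0462
```

Call:
play_rows:
  deltas:
    - [46, [1, 0, 0], [0, 0, 0]]
    - [46, [2, 0, 0], [0, 0, 0]]
    - [46, [3, 0, 0], [0, 0, 0]]
    - [46, [4, 0, 0], [0, 0, 0]]
    - [46, [4, 0, 0], [0, 0, 0]]

```text
clock: 4.53
tcp_pos: [0.5457, 0.0714, 0.0414]
orientation: [-3.14, -0.064, -0.003]
contact_force: [-1.0, -0.2, -0.5]
grip_width: 0.046
```

Not at the stop yet (only friction force), so I'll creep on until the force rises.

Call:
play_rows:
  deltas:
    - [46, [1, 0, 0], [0, 0, 0]]
    - [46, [2, 0, 0], [0, 0, 0]]
    - [46, [3, 0, 0], [0, 0, 0]]
    - [46, [3, 0, 0], [0, 0, 0]]

```text
clock: 5.03
tcp_pos: [0.5461, 0.0715, 0.0411]
orientation: [3.141, 0.065, -0.004]
contact_force: [-8.9, -0.1, 6.6]
grip_width: 0.046
```

Call:
play_rows:
  deltas:
    - [46, [1, 0, 0], [0, 0, 0]]
    - [46, [-10, 0, 0], [0, 0, 0]]
    - [46, [-30, 0, 0], [0, 0, 0]]
    - [46, [-50, 0, -30], [0, 0, 0]]
    - [46, [-50, 0, -80], [0, 0, 0]]
    - [46, [-50, 0, -140], [0, 0, 0]]
    - [46, [-30, 0, -190], [0, 0, 0]]
    - [46, [-10, 0, -200], [0, 0, 0]]

```text
clock: 6.02
tcp_pos: [0.5392, 0.0713, 0.2456]
orientation: [-3.14, -0.064, -0.009]
contact_force: [0.4, -0.4, -1.3]
grip_width: 0.0461
```

```bash
python3 - <<'E'
from h import *
o=r.get_obs();im,d=r.grab_frame("wrist");cv2.imwrite("pics/w2.png",im[...,::-1]);np.savez("w2.npz",im=im,d=d,p=o["tcp_pos"],q=o["orientation"])
c=cam("wrist",o);P=cloud(c,d);z=P[...,2];x=P[...,0];y=P[...,1]
go([.63,.084,.2],.071)
for lo,hi,n in ((.112,.125,"caps"),(.06,.0735,"front"),(.0745,.083,"top"),(.088,.099,"plate")):
    g=((z>lo)&(z<hi)&(x>.5)&(x<.8)&(y>-.07)&(y<.21)).astype(np.uint8)
    k,l,s,ct=cv2.connectedComponentsWithStats(g)
    for i in range(1,k):
        if s[i,4]>150:
            q=P[l==i];b=cv2.minAreaRect(q[:,:2].astype(np.float32));(ex,ey),rad=cv2.minEnclosingCircle(q[:,:2].astype(np.float32))
            print(n,s[i],np.median(q[:,2]),np.round(b[0],4),np.round(b[1],4),round(b[2],2),"circ",round(ex,4),round(ey,4),round(rad,4))
E
```

```text
now 6.075 [0.5414 0.0712 0.2452] shift mm [88.8 -9.2 45.8] turn [-0.0008 -0.0067 -0.0309] F [3.66 0.67 0.47] M [ 0.052 -0.262 -0.019] w 0.0461
caps [280   0  50  22 781] 0.11789600925554278 [0.6691 0.088 ] [0.0139 0.0347] 2.63 circ 0.675 0.0883 0.0175
caps [331  49  33  34 829] 0.11705055550436555 [0.6329 0.0558] [0.0226 0.0229] 78.42 circ 0.633 0.0557 0.0118
caps [250  51  32  35 843] 0.11709065662150975 [0.6288 0.1154] [0.0229 0.0231] 78.9 circ 0.6289 0.1155 0.0121
front [ 213  144  222   12 2485] 0.06718874933895885 [0.5625 0.0694] [0.0108 0.2046] 2.54 circ 0.5604 0.0694 0.1024
top [  176     0   296   145 23699] 0.07729228278188582 [0.6277 0.0722] [0.1177 0.2403] 2.38 circ 0.6289 0.072 0.1327
plate [  227     0   157   115 11814] 0.09329363562033158 [0.6394 0.0864] [0.0868 0.1206] 3.27 circ 0.6407 0.0869 0.073
```

View pics/w2.png

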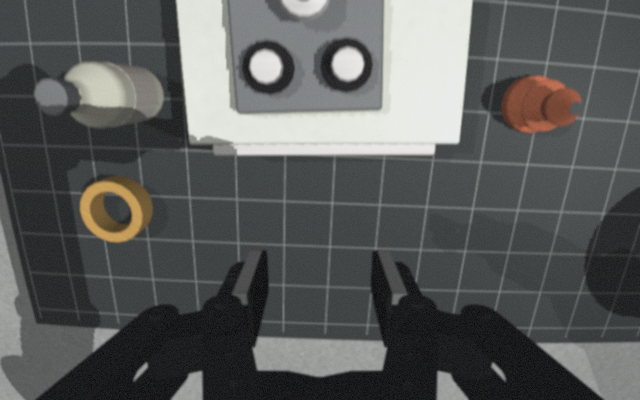

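The drawer is shut: its face stands 11.8 mm in front of the box. The caps are at (265,67) and (346,65). Next I hover over the pair.

```bash
python3 -c "
from h import *
go([.631,.085,.145],.0685)"
```

```text
now 6.075 [0.5414 0.0712 0.2452] shift mm [ 89.5 -10.1 100.8] turn [-0.0008 -0.0067 -0.0284] F [3.66 0.67 0.47] M [ 0.052 -0.262 -0.019] w 0.0461
```

Call:
play_rows:
  deltas:
    - [46, [30, -3, 0], [0, -0.003, -0.01]]
    - [46, [60, -7, 20], [0, -0.006, -0.028]]
    - [46, [89, -10, 50], [0, -0.006, -0.028]]
    - [46, [89, -10, 80], [0, -0.006, -0.028]]
    - [46, [89, -10, 100], [0, -0.006, -0.028]]
    - [46, [89, -10, 100], [0, -0.006, -0.028]]
    - [46, [89, -10, 100], [0, -0.006, -0.028]]

```text
clock: 6.95
tcp_pos: [0.631, 0.085, 0.147]
orientation: [-3.139, -0.107, -0.004]
contact_force: [-0.4, 0.8, -0.5]
grip_width: 0.046
```

```bash
python3 - <<'E'
from h import *
go([.631,.085,.145],.0685)
o=r.get_obs();im,d=r.grab_frame("wrist");cv2.imwrite("pics/w3.png",im[...,::-1])
c=cam("wrist",o);P=cloud(c,d);t=R.from_rotvec(o["orientation"]).inv().apply((P-o["tcp_pos"]).reshape(-1,3)).reshape(P.shape)
z=P[...,2]
for lo,hi,n in ((.1115,.128,"cap"),(.135,.165,"tip")):
    g=((z>lo)&(z<hi)).astype(np.uint8);k,l,s,ct=cv2.connectedComponentsWithStats(g)
    for i in range(1,k):
        if s[i,4]>150:
            q=t[l==i];print(n,s[i],q.min(0).round(4),q.max(0).round(4))
E
```

```text
now 6.95 [0.631 0.085 0.147] shift mm [-0. -0.  2.] turn [-0.0009 -0.0025 -0.0005] F [-0.42  0.78 -0.46] M [ 0.036  0.031 -0.004] w 0.046
cap [ 283  104   75   75 3477] [ 0.0321 -0.0192  0.0252] [0.0691 0.0181 0.0356]
cap [ 242  214   45   43 1386] [-0.0105 -0.0424  0.0276] [ 0.0121 -0.0186  0.0355]
cap [ 354  215   44   42 1358] [-0.0106  0.0178  0.0279] [0.0122 0.0411 0.0355]
cap [  0 238  26  50 768] [-0.0262 -0.1849  0.0191] [-0.003  -0.1706  0.0356]
tip [227 251  42  58 651] [-0.0112 -0.0377 -0.018 ] [ 0.0115 -0.0235 -0.0012]
tip [370 251  42  58 631] [-0.011   0.0217 -0.018 ] [ 0.0114  0.0358 -0.0009]
```

View pics/w3.png

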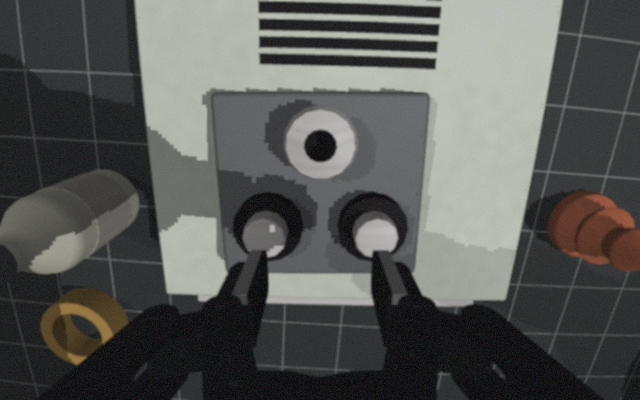

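Each fingertip is within 1 mm of its cap centre; the caps are at (265,235) and (376,236). The stop at (320,144) is well clear of the pads. Pressing now.

Call:
play_rows:
  deltas:
    - [46, [0, 0, 15], [0, -0.002, 0]]
    - [46, [0, 0, 25], [0, -0.002, 0]]
    - [46, [0, 0, 32], [0, -0.002, 0]]
    - [46, [0, 0, 37], [0, -0.002, 0]]
    - [46, [0, 0, 40], [0, -0.002, 0]]
    - [46, [0, 0, 42], [0, -0.002, 0]]
    - [46, [0, 0, 43], [0, -0.002, 0]]
    - [46, [0, 0, 43], [0, -0.002, 0]]

```text
clock: 8.0
tcp_pos: [0.631, 0.0849, 0.1075]
orientation: [3.14, 0.106, 0.001]
contact_force: [-12.5, -2.9, 26.3]
grip_width: 0.0463
```

```bash
python3 -c "
from h import *
go([.631,.085,.104],.0685)"
```

```text
now 8.0 [0.631  0.0849 0.1075] shift mm [-0.  -0.1  3.5] turn [ 0.0002 -0.0007 -0.0008] F [-12.51  -2.9   26.32] M [-0.641  2.746 -0.025] w 0.0463
```

Both are at the hard stop: 26 N down against a 10 N spring total, and the moment shows the load is balanced. Holding.

Call:
play_rows:
  deltas:
    - [46, [0, 0, 3.5], [0, 0, 0]]
    - [46, [0, 0, 3.5], [0, 0, 0]]
    - [46, [0, 0, 3.5], [0, 0, 0]]
    - [46, [0, 0, 3.5], [0, 0, 0]]
    - [46, [0, 0, 3.5], [0, 0, 0]]
    - [46, [0, 0, 3.5], [0, 0, 0]]
    - [46, [0, 0, 3.5], [0, 0, 0]]
    - [46, [0, 0, 3.5], [0, 0, 0]]

```text
clock: 9.0
tcp_pos: [0.631, 0.0849, 0.1075]
orientation: [3.139, 0.106, 0.002]
contact_force: [-11.1, -2.0, 26.7]
grip_width: 0.0459
```

```bash
python3 - <<'E'
from h import *
go([.631,.085,.104],.0685)
o=r.get_obs();im,d=r.grab_frame("wrist");c=cam("wrist",o);z=cloud(c,d)[...,2]
cv2.imwrite("pics/w4.png",im[...,::-1]);np.savez("w4.npz",z=z)
E
```

```text
now 9.0 [0.631  0.0849 0.1075] shift mm [ 0.  -0.1  3.5] turn [ 0.0012 -0.0011 -0.0011] F [-11.15  -2.02  26.72] M [-0.615  2.618  0.026] w 0.0459
```

View pics/w4.png

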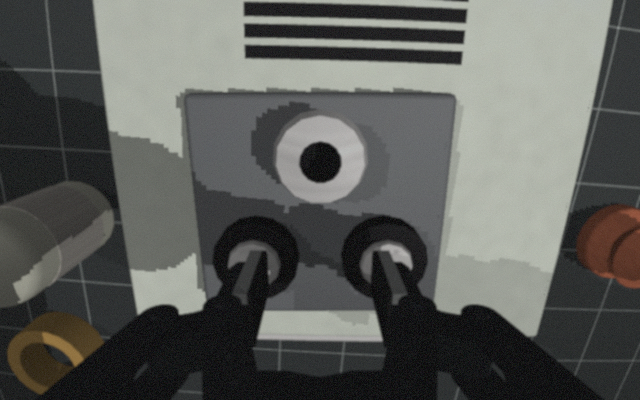

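Both caps are down in their collars at (254,258) and (391,258), and the stop is untouched. Continuing the hold.

Call:
play_rows:
  deltas:
    - [46, [0, 0, 3.5], [0, 0, 0]]
    - [46, [0, 0, 3.5], [0, 0, 0]]
    - [46, [0, 0, 3.5], [0, 0, 0]]
    - [46, [0, 0, 3.5], [0, 0, 0]]
    - [46, [0, 0, 3.5], [0, 0, 0]]
    - [46, [0, 0, 3.5], [0, 0, 0]]
    - [46, [0, 0, 3.5], [0, 0, 0]]
    - [46, [0, 0, 3.5], [0, 0, 0]]

```text
clock: 10.05
tcp_pos: [0.631, 0.0849, 0.1075]
orientation: [3.138, 0.105, 0.003]
contact_force: [-12.1, -2.9, 27.3]
grip_width: 0.0458
```

Call:
play_rows:
  deltas:
    - [46, [0, 0, 3.5], [0, 0, 0]]
    - [46, [0, 0, 3.5], [0, 0, 0]]
    - [46, [0, 0, 3.5], [0, 0, 0]]
    - [46, [0, 0, 3.5], [0, 0, 0]]
    - [46, [0, 0, 3.5], [0, 0, 0]]
    - [46, [0, 0, 3.5], [0, 0, 0]]
    - [46, [0, 0, 3.5], [0, 0, 0]]
    - [46, [0, 0, 3.5], [0, 0, 0]]

```text
clock: 11.05
tcp_pos: [0.631, 0.085, 0.1075]
orientation: [3.137, 0.105, 0.004]
contact_force: [-11.7, -3.1, 27.0]
grip_width: 0.046
```

Call:
play_rows:
  deltas:
    - [46, [0, 0, 3.5], [0, 0, 0]]
    - [46, [0, 0, 3.5], [0, 0, 0]]
    - [46, [0, 0, 3.5], [0, 0, 0]]
    - [46, [0, 0, 3.5], [0, 0, 0]]
    - [46, [0, 0, 3.5], [0, 0, 0]]
    - [46, [0, 0, 3.5], [0, 0, 0]]
    - [46, [0, 0, 3.5], [0, 0, 0]]
    - [46, [0, 0, 3.5], [0, 0, 0]]

```text
clock: 12.05
tcp_pos: [0.631, 0.0849, 0.1075]
orientation: [3.136, 0.104, 0.005]
contact_force: [-11.3, -2.5, 26.7]
grip_width: 0.046
```

Call:
play_rows:
  deltas:
    - [46, [0, 0, -3], [0, 0, 0]]
    - [46, [0, 0, -10], [0, 0, 0]]
    - [46, [0, 0, -20], [0, 0, 0]]
    - [46, [0, 0, -50], [0, 0, 0]]
    - [46, [-40, 0, -90], [0, 0, 0]]
    - [46, [-70, 0, -120], [0, 0, 0]]
    - [46, [-90, 0, -140], [0, 0, 0]]
    - [46, [-90, 0, -140], [0, 0, 0]]

```text
clock: 13.05
tcp_pos: [0.5409, 0.0797, 0.2492]
orientation: [3.136, 0.105, 0.01]
contact_force: [-0.5, 0.2, 0.8]
grip_width: 0.0461
```

```bash
python3 - <<'E'
from h import *
go([.54,.08,.24],.0685)
o=r.get_obs();im,d=r.grab_frame("wrist");cv2.imwrite("pics/w5.png",im[...,::-1])
c=cam("wrist",o);P=cloud(c,d);z=P[...,2];x=P[...,0];y=P[...,1]
for lo,hi,n in ((.112,.125,"caps"),(.06,.0735,"front"),(.0745,.083,"top")):
    g=((z>lo)&(z<hi)&(x>.5)&(x<.8)&(y>-.07)&(y<.21)).astype(np.uint8)
    k,l,s,ct=cv2.connectedComponentsWithStats(g)
    for i in range(1,k):
        if s[i,4]>150:
            q=P[l==i];b=cv2.minAreaRect(q[:,:2].astype(np.float32));print(n,np.median(q[:,2]),np.round(b[0],4),np.round(b[1],4))
im,d=r.grab_frame("top");a=np.load("top.npz")["im"];df=cv2.absdiff(a,im).max(2)
for n,(u,v) in dict(bottle=(231,199),ring=(220,250),finial=(390,198)).items(): print(n,df[v-18:v+18,u-18:u+18].mean())
E
```

```text
now 13.05 [0.5409 0.0797 0.2492] shift mm [-1.  -0.4  9.2] turn [ 0.0039 -0.0063 -0.0016] F [-0.47  0.21  0.78] M [ 0.036 -0.021 -0.038] w 0.0461
caps 0.1180658424344539 [0.6706 0.0887] [0.0168 0.0365]
caps 0.11708289563379701 [0.6287 0.1153] [0.023  0.0233]
caps 0.117079504290906 [0.6328 0.0558] [0.0227 0.0229]
front 0.06719200452944235 [0.5623 0.0688] [0.0111 0.2038]
top 0.07729276167862631 [0.6303 0.0722] [0.1239 0.2411]
bottle 18.016975308641975
ring 4.221450617283951
finial 4.212962962962963
```

View pics/w5.png

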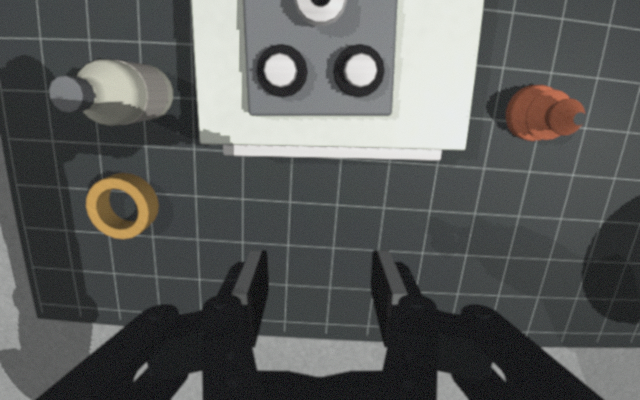

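The caps are up again at (279,69) and (359,69), the drawer is shut, and nothing beside the box has moved. The bottle's pixel difference in the top view looks like the arm's shadow. Handing in.

```bash
python3 -c "
from h import *
r.hand_in()"
```

```text
the job is handed in; nothing more can be done
```

I pushed the drawer shut first, then pressed both start buttons together, held them down for about 4 s, let them come up and moved clear. I handed the job in at about 13 s; no verdict is reported.

- **Drawer:** it stopped against about 9 N. The front stands 11.8 mm out from the box, against 12 mm when shut, and measured the same after the press.
- **Buttons:** the push was steady at about 26–27 N in total, against 10 N for both springs fully down. The wrist picture showed both caps down in their collars. Afterwards both caps read 117.1 mm, the same as before the press.
- **Stop mushroom:** not touched; the fingers stayed about 20 mm away from it.
- **Bottle, ring and finial:** the top view hardly changed around the ring and finial. It did differ around the bottle (mean difference 18, against about 4 for the other two). I put that down to the arm's shadow, since the last wrist picture shows the bottle standing where it was, but I did not measure its position again.
- **Sideways force:** during the hold there was an unexpected force of about 12 N along x at the fingertips, which I took as friction on the caps. It did not move the fingers.

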